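# Load the module test fixture and hold its lid at 40 degrees

### The arm

A 6-joint arm with a two-finger parallel gripper is mounted at the origin on the work surface. World frame = base frame: x ahead of the robot, y to its left, z up, the work surface at z = 0. Lengths are in m, angles in rad, forces in N, time in s.
With the tool pointing down it reaches from about 0.3 to 1 m from the base axis. Payload 5.1 kg.
Tool frame: the origin (TCP) lies at the very end of the fingers, on their centre line; the grasp point (between the pads) lies 19 mm behind it; z points along the fingers, y is the direction in which the jaws open and shut (so a half turn about z gives the same grasp; the last joint's range is limited). The gripper opens to 95 mm and grips with 3 to 60 N. Pads are 20 mm wide; open, the fingers measure 119 mm over their backs; the gripper's body (75 mm by 180 mm) begins 59 mm behind the grasp point.
Start: joints at [-0.083, 0.124, 1.65, -0, 1.367, -0.083], TCP at [0.65, -0, 0.19] pointing down, gripper open.
Joint ranges: [-2.61, 2.61], [-1.02, 2.33], [0.03, 2.71], [-1.35, 4.49], [0.32, 2.68], [-2.91, 2.91]. Speed limits (rad/s): [2.57, 2.57, 3.14, 3.14, 3.14, 3.14].

### API

Orientations are given as a unit quaternion [x, y, z, w].
In Python, from station import arm, imaging gives the robot as it stands. The module is installed in compiled form; this text tells all that it offers.
- The arm moves only by the tool apply_moves, never from a script. Its argument "motion" is a list of rows, each an object of numbers: "x", "y", "z": the shift along the tool's x, y, z in mm; "ax", "ay", "az": the turn, a rotation vector about the tool's x, y, z in rad; "claw": the finger opening in mm, from 0 to 95.1. In form: [{"x": .., "y": .., "z": .., "ax": .., "ay": .., "az": .., "claw": ..}, ...]. A call has 1 to 20 rows; each row is the pose to reach, as a shift and turn from the pose commanded when the call began, along the tool's axes at that moment; what a row does not reach only later rows make up. A row lasts 1/8 s, in which the tool goes at most 62.5 mm and 10.7 degrees, less where a joint would pass 70% of its speed; a pose out of reach is approached as far as the arm can. A call with a gripper value outside its range is refused whole. The fingers move at their own pace and stop on an object; the grip force is fixed at half the most. Time passes only in rows, so rows that repeat a pose let the fingers close. It gives the time, the measured TCP pose, the force and the opening at its end, in the units of the state.
- arm.sense(): the state, without advancing time (a new reading comes with each control period).
- imaging.get_image(name): name is "scene" or "side" or "wrist"; returns a dict with "image" (384x512x3 uint8, red, green, blue), "range_z" (384x512 float32, m along the optical axis (not along the pixel's ray), 0 where there is no reading), "fx", "fy", "cx", "cy" (pixels), "rvec" (rotation vector, rad) and "tvec" (3), from world to camera coordinates, as OpenCV has them; the wrist camera has in their place "T_tool_cam" (4x4, takes a point from camera to tool coordinates, whose origin is the TCP and whose axes are the flange's). Camera axes: x right, y down, z forward; pixel columns grow to the right and rows downward; lengths in m; the calibration is good to about 2 mm. A picture is of the moment at which its call begins: read the wrist's pose just before it.
- arm.finish_job(): hands the job in, once; it reports no verdict.
The state is a dict: "time": time; "joint_positions": joint angles; "joint_vel": joint speeds; "tau": joint torques, N m; "ee_pos": TCP position; "eef_rot": TCP orientation; "ft_force": force on the tool from outside, world axes, zero at the start; "ft_torque": the same for the moment, N m; "opening": finger opening in m.
Only numpy, scipy, OpenCV 4.12 (cv2) and the standard library are available. Lean on these libraries where they do the work, as an engineer would, in place of code of your own. Each camera call takes 0.05 s, during which the arm holds its last target. There are 200 camera calls.

### The job

Load the test fixture: take the wide and the narrow power module from the black tray and set each (do not drop it) fully home in the nest that matches it, either way round, and let go. Then take the lid, which leans back on its stop, by its bar handle, bring it down until it stands open at 40 degrees above closed, and finish while still holding it there by the handle, so that I can look underneath and check the pressing pins over the modules before it is closed. The lid falls shut if let go, so never let it drop on the modules, and leave the small module, the yellow bin, the white bottle and the screwdriver where they are.

Things in the scene. Friction and masses are not known exactly. Their poses are not given: they have to be found in the camera images.
- fixture: Clamshell test fixture, fixed: grey box 200 (x) by 240 (y) mm, 60 mm high, black top plate, two nests on it. Origin at the centre of its underside; x points from the operator's side to the hinge, z up. Hinge axis along y through x = +90, z = +108 mm. Two hinge blocks rise to 116 mm at x = +89, y = +-90 mm, two 12 mm pillars to 104 mm at x = -86, y = +-108 mm.
- lid (a joint): Lid angle above closed, rad: 0 closed (level, from the hinge towards fixture -x), 1.571 upright, 1.78 leaning back on its stop, as at the start; 40 degrees is 0.698. Aluminium frame with clear window, 230 mm wide, 10 mm thick, reaching 180 mm from the hinge axis, about 0.6 kg. Almost no friction: short of upright it falls shut. Eight pressing pins stand 12 mm off its underside over the nests.
- handle (a point): Steel bar handle, 10 mm round, on the lid's free edge. This point is the middle of the bar, which runs along its y (parallel to the hinge axis), 100 mm clear between two legs, 35 mm beyond the lid's edge, 215 mm from the hinge axis. At lid angle q the bar is at fixture x = 90 - 215 cos q + 2 sin q, y = 0, z = 108 + 215 sin q + 2 cos q (mm).
- nest_wide: Tan nest plate 110 (x) by 76 (y) by 12 mm on top of the fixture, with a pocket for the wide module: 60 (x) by 39 (y) mm, 6 mm deep, 2 mm lead-in chamfer, black floor with brass contacts. Origin at the centre of its underside, 60 mm above the bench. It is fixed; it may be the left or the right of the two.
- nest_narrow: The like nest plate, same outside, with a pocket for the narrow module: 60 (x) by 25 (y) mm, 6 mm deep, same chamfer. The two nest centres are 84 mm apart.
- nest_wide_hole0 (a point): Centre of the mouth of the wide pocket, level with the nest's top (72 mm above the bench).
- nest_narrow_hole0 (a point): Centre of the mouth of the narrow pocket, level with the nest's top (72 mm above the bench).
- module_wide: Wide power module: green board, black case and finned aluminium heat sink, 58 (x) by 37 (y) by 25 mm high, origin at the centre of its underside. Starts fins up in the black tray. Symmetrical: either way round fits. About 85 g.
- module_narrow: Narrow power module of the same make, 58 (x) by 23 (y) by 25 mm high, origin at the centre of its underside. Starts fins up in the black tray. About 60 g.
- module_small: Small power module, 34 (x) by 23 (y) by 25 mm high, in the black tray; not wanted, leave it.
- tray: Black tray, fixed, 300 (x) by 160 (y) by 12 mm high, walls 4 mm, floor 4 mm above the bench; origin at the centre of its underside. The three modules lie in it in a row along its x, about 85 mm apart, in any order.
- bin: Yellow bin 180 (x) by 110 (y) by 65 mm, to the right of the fixture; leave it.
- bottle: White bottle, 54 mm across, 130 mm high, to the right of the fixture; leave it.
- screwdriver: Screwdriver 170 mm long lying to the left of the tray; leave it.

How it is judged:
On the way:
1. both modules are seated in their own nests and let go, the lid still open past upright (horizontal distance between module_wide and nest_wide_hole0 below 0.0025 m and z of module_wide in the frame of nest_wide_hole0 below -0.0045 m and angle between the x axis of module_wide and the x axis of nest_wide, either way round below 0.061 rad and angle between each of module_wide, module_narrow's own z axis and vertical below 0.052 rad and linear speed of each of module_wide, module_narrow below 0.02 m/s and horizontal distance between module_narrow and nest_narrow_hole0 below 0.0025 m and z of module_narrow in the frame of nest_narrow_hole0 below -0.0045 m and angle between the x axis of module_narrow and the x axis of nest_narrow, either way round below 0.061 rad and value of joint lid above 1.5 rad and contact force between the fingers and module_wide below 0.05 N and contact force between the fingers and module_narrow below 0.05 N), for 0.2 s.
At the end, for the whole second after the job is handed in: Wide and narrow module seated in their own nests: centre within 2.5 mm, underside 4.5 mm or more below the nest's top, square within 3.5 deg, level within 3 deg, let go. Lid still, at 40 deg above closed within 6 deg, carried only by the fingers on its handle; the program ends holding it (horizontal distance between module_wide and nest_wide_hole0 below 0.0025 m and z of module_wide in the frame of nest_wide_hole0 below -0.0045 m and angle between the x axis of module_wide and the x axis of nest_wide, either way round below 0.061 rad and angle between each of module_wide, module_narrow's own z axis and vertical below 0.052 rad and linear speed of each of module_wide, module_narrow below 0.02 m/s and horizontal distance between module_narrow and nest_narrow_hole0 below 0.0025 m and z of module_narrow in the frame of nest_narrow_hole0 below -0.0045 m and angle between the x axis of module_narrow and the x axis of nest_narrow, either way round below 0.061 rad and value of joint lid between 0.593 and 0.803 rad and velocity of joint lid between -0.05 and 0.05 rad/s and contact force between the fingers and lid above 0.5 N and contact force between the fingers and module_wide below 0.05 N and contact force between the fingers and module_narrow below 0.05 N and distance between the grasp point and handle below 0.075 m); the arm keeps its last pose, push and grip.
It fails at once if the lid falls or is brought down below 17 degrees (value of joint lid below 0.3 rad).
It fails at once if the wide module is dropped from more than about 15 mm, thrown or knocked flying (contact force between the fingers and module_wide below 0.05 N and linear speed of module_wide above 0.55 m/s).
It fails at once if the narrow module is dropped from more than about 15 mm, thrown or knocked flying (contact force between the fingers and module_narrow below 0.05 N and linear speed of module_narrow above 0.55 m/s).
It fails at once if the small module, bin, bottle or screwdriver is moved by more than 20 mm (distance of any of module_small, bin, bottle, screwdriver from where it was at the start of the episode above 0.02 m).
It also fails if it takes over 72 s, if anything falls off the work surface, if the arm or the gripper's body presses on something with over 40 N, if the wrist force passes 120 N, or if a joint passes its speed limit or range.

## Working session

There is one attempt and no reset: what is moved stays moved. The work goes in short steps, Python scripts to look and compute and a tool call to move; the robot and the scene stay as the last step left them, time stands still between calls to the robot, and variables do not carry over. Pictures are saved under pics/ and viewed, about 8 in all and at most 12, crops included, and the job is handed in when it is done.

Besides the shell and the picture viewer there is one more tool, called after "Call:" as name([rows], argument=value, ...), one row to a line, values as JSON. apply_moves: Moves the arm, as the interface text tells. Its arguments: {"type":"object","properties":{"motion":{"type":"array"}},"required":["motion"]}

```bash
mkdir -p pics; cat > h.py <<'E'
import numpy as np, cv2
from scipy.spatial.transform import Rotation as R
from station import arm, imaging
def look(name):
    s=arm.sense(); d=imaging.get_image(name)
    if 'rvec' in d:
        Rw=R.from_rotvec(np.ravel(d['rvec'])).as_matrix().T; t=-Rw@np.ravel(d['tvec'])
    else:
        T=d['T_tool_cam']; Rt=R.from_quat(s['eef_rot']).as_matrix()
        Rw=Rt@T[:3,:3]; t=Rt@T[:3,3]+s['ee_pos']
    d['Rw'],d['t']=Rw,t
    z=d['range_z']; v,u=np.mgrid[:z.shape[0],:z.shape[1]]
    c=np.stack([(u-d['cx'])/d['fx']*z,(v-d['cy'])/d['fy']*z,z],-1)
    d['P']=c@Rw.T+t; d['P'][z==0]=np.nan
    return d
def save(d,f,s=1.5,crop=None):
    im=d['image'][...,::-1]
    if crop: u0,v0,u1,v1=crop; im=im[v0:v1,u0:u1]
    cv2.imwrite('pics/'+f,cv2.resize(im,None,fx=s,fy=s,interpolation=cv2.INTER_CUBIC))
def ray(d,u,v,z):
    r=d['Rw']@np.array([(u-d['cx'])/d['fx'],(v-d['cy'])/d['fy'],1]); return d['t']+r*(z-d['t'][2])/r[2]
E
python3 - <<'E'
from h import *
for n in('scene','side'):
    d=look(n); save(d,n+'1.png'); np.savez(n+'1.npz',**d); print(n,d['t'],d['Rw'][:,2],d['fx'])
print(arm.sense())
E
```

```text
scene [1.06011093 0.29347295 0.78111895] [-0.60548082 -0.30545444 -0.73490854] 352.49554534543836
side [0.14039217 0.71854695 0.76867108] [ 0.36477749 -0.67376843 -0.64263013] 406.7876101788914
{'time': 0.1, 'joint_positions': array([-8.26087386e-02,  1.24441321e-01,  1.65151554e+00, -2.58596712e-05,
        1.36748730e+00, -8.25495277e-02]), 'joint_vel': array([-0.00124178, -0.00111015, -0.00512026,  0.0010619 , -0.0007204 ,
       -0.00096794]), 'tau': array([ 5.00436727e-04, -4.18875861e+01, -3.61097610e+01,  7.76667567e-02,
        4.61263221e-02, -8.66308574e-05]), 'ee_pos': array([6.49384158e-01, 8.17934060e-06, 1.88422022e-01]), 'eef_rot': array([ 7.07125558e-01,  7.07087398e-01, -6.08043397e-04, -6.98190161e-04]), 'ft_force': array([ 0.47462469,  0.45739764, -0.3015042 ]), 'ft_torque': array([-0.00838504,  0.00344764, -0.02954758]), 'opening': 0.09516147585760933}
```

View pics/scene1.png

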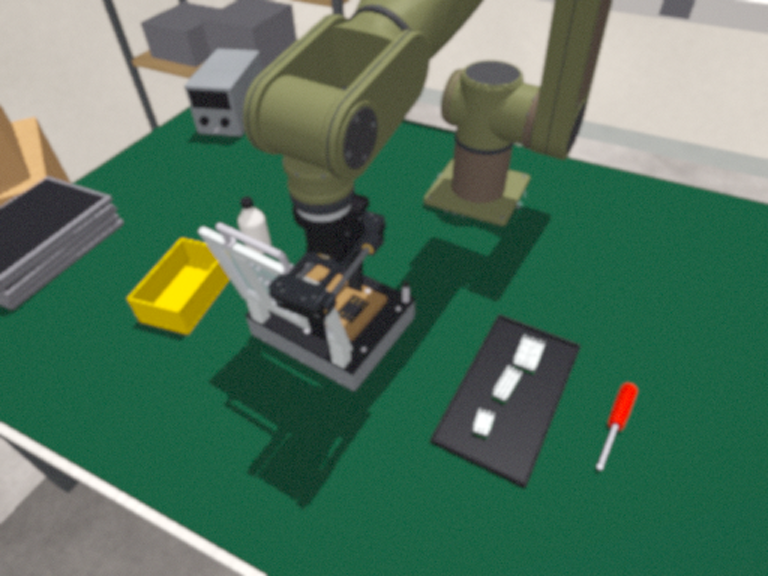

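View pics/side1.png

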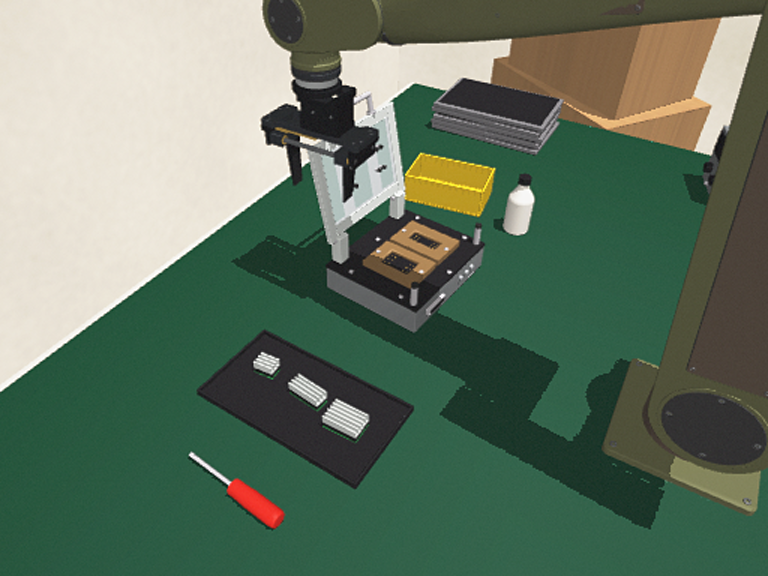

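The scene shot is blurred, but it shows the lid leaning away from the robot. The side shot shows three modules at (345,418) wide, (307,390) narrow and (266,363) small. The wider pocket is the left nest at (400,262), and the narrow pocket is the right nest at (428,240).

```bash
python3 - <<'E'
from h import *
d=np.load('side1.npz'); P=d['P']; im=d['image'].astype(int); 
def rect(m,n):
    k,l,st,c=cv2.connectedComponentsWithStats(m.astype(np.uint8))
    for i in np.argsort(-st[1:,4])[:n]+1:
        p=P[l==i]; r=cv2.minAreaRect((p[:,:2]*1000).astype(np.float32)); print(c[i]*1.5,st[i,4],np.round(r[0],1),np.round(r[1],1),round(r[2],1),'z',np.nanmedian(p[:,2]))
z=P[...,2]; v,u=np.mgrid[:384,:512]
print('mod'); rect((im.min(-1)>120)&(z>.018)&(z<.035)&(u<260)&(v>210),3)
print('tray'); rect((im.max(-1)<70)&(z<.02)&(z>-.002)&(u<280)&(v>210)&(u>125),1)
tan=(im[...,0]-im[...,2]>40)&(im[...,0]>im[...,1]+15)&(z>.066)&(z<.078)&(u>220)&(u<320)&(v>130)&(v<200)
print('tan'); rect(tan,3)
print('fix'); q=P[(z>.05)&(z<.08)&(u>210)&(u<330)&(v>130)&(v<220)]; print(len(q)); r=cv2.minAreaRect((q[:,:2]*1000).astype(np.float32)); print(r)
# handle
E
```

```text
mod
[345.06923077 417.86373626] 455 [446.6 255. ] [59.  40.2] 0.1 z 0.027607969512045694
[307.37912088 389.63736264] 273 [525.7 239.5] [25.6 59.1] 83.7 z 0.02698029943964686
[265.80967742 362.53548387] 155 [613.7 228.5] [35.4 24.3] 3.9 z 0.027229281519232984
tray
[305.84071407 406.68594851] 6526 [531.3 243.5] [171.5 310.8] 87.1 z 0.005700895040266107
tan
[411.60521955 252.05592378] 1207 [521.2 -97.9] [165.6 112.5] 83.5 z 0.07329961595961798
[405.75 267.  ] 2 [509.5 -53. ] [3.8 0. ] -110.2 z 0.06950147330195139
[433.5 243. ] 1 [ 497.9 -144.2] [0. 0.] 0.0 z 0.06941775530049554
fix
4028
((523.0361328125, -173.45138549804688), (394.6923522949219, 203.40562438964844), 83.52523040771484)
```

Call:
apply_moves([
  {"x": 60,"claw": 95},
  {"x": 120,"claw": 95},
  {"x": 170,"y": -40,"z": -10,"az": 0.18},
  {"x": 205,"y": -90,"z": -20,"az": 0.36},
  {"x": 230,"y": -130,"z": -30,"az": 0.54},
  {"x": 245,"y": -160,"z": -40,"az": 0.72},
  {"x": 248,"y": -160,"z": -50,"az": 0.9},
  {"x": 248,"y": -160,"z": -60,"az": 1.08},
  {"x": 248,"y": -160,"z": -60,"az": 1.26},
  {"x": 248,"y": -160,"z": -60,"az": 1.44},
  {"x": 248,"y": -160,"z": -60,"az": 1.571},
  {"x": 248,"y": -160,"z": -60,"az": 1.571},
])

```text
validation failed for argument at $.mo...
```

```bash
python3 - <<'E'
from h import *
s=arm.sense(); print(s['time'],s['ee_pos'],R.from_quat(s['eef_rot']).as_matrix().round(3),s['joint_positions'].round(3))
d=look('wrist'); save(d,'w1.png'); np.savez('w1.npz',**d); print(d['T_tool_cam'].round(4),d['fx'])
d=look('side'); np.savez('side2.npz',**d); save(d,'s2.png')
E
```

```text
0.1 [6.49384158e-01 8.17934060e-06 1.88422022e-01] [[ 0.     1.    -0.002]
 [ 1.    -0.     0.   ]
 [ 0.    -0.002 -1.   ]] [-0.083  0.124  1.652 -0.     1.367 -0.083]
[[-2.000e-04 -9.709e-01 -2.396e-01  6.810e-02]
 [ 1.000e+00 -2.000e-04 -0.000e+00 -0.000e+00]
 [-0.000e+00 -2.396e-01  9.709e-01 -1.958e-01]
 [ 0.000e+00  0.000e+00  0.000e+00  1.000e+00]] 331.2807134914852
```

View pics/w1.png

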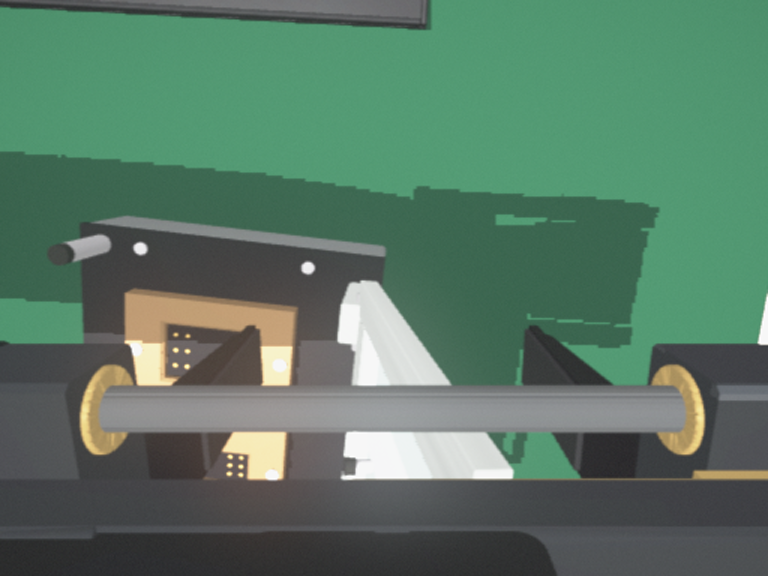

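The move was refused, probably because every row needs all its keys. The picture shows the lid's edge beside the fingers, so I'll leave along +y first. I'll turn the other way, which keeps the camera on the robot's side over the nests.

Call:
apply_moves([
  {"x": 60,"y": 0,"z": 0,"ax": 0,"ay": 0,"az": 0,"claw": 95},
  {"x": 120,"y": 0,"z": 0,"ax": 0,"ay": 0,"az": 0,"claw": 95},
  {"x": 170,"y": -40,"z": -10,"ax": 0,"ay": 0,"az": -0.18,"claw": 95},
  {"x": 205,"y": -80,"z": -20,"ax": 0,"ay": 0,"az": -0.36,"claw": 95},
  {"x": 230,"y": -120,"z": -30,"ax": 0,"ay": 0,"az": -0.54,"claw": 95},
  {"x": 245,"y": -160,"z": -40,"ax": 0,"ay": 0,"az": -0.72,"claw": 95},
  {"x": 248,"y": -160,"z": -50,"ax": 0,"ay": 0,"az": -0.9,"claw": 95},
  {"x": 248,"y": -160,"z": -60,"ax": 0,"ay": 0,"az": -1.08,"claw": 95},
  {"x": 248,"y": -160,"z": -60,"ax": 0,"ay": 0,"az": -1.26,"claw": 95},
  {"x": 248,"y": -160,"z": -60,"ax": 0,"ay": 0,"az": -1.44,"claw": 95},
  {"x": 248,"y": -160,"z": -60,"ax": 0,"ay": 0,"az": -1.571,"claw": 95},
  {"x": 248,"y": -160,"z": -60,"ax": 0,"ay": 0,"az": -1.571,"claw": 95},
])

```text
time: 1.7
ee_pos: [0.4899, 0.2479, 0.2493]
eef_rot: [0.001, 1.0, -0.0, -0.0]
ft_force: [-0.4, 0.1, 0.8]
opening: 0.0952
```

```bash
python3 - <<'E'
from h import *
s=arm.sense(); print(s['time'],s['ee_pos'],R.from_quat(s['eef_rot']).as_matrix().round(3),s['joint_positions'].round(3))
d=look('wrist'); save(d,'w2.png'); np.savez('w2.npz',**d)
d=look('side'); np.savez('side2.npz',**d)
E
```

```text
1.7 [0.48985202 0.24791147 0.2493155 ] [[-1.     0.001 -0.   ]
 [ 0.001  1.    -0.   ]
 [ 0.    -0.    -1.   ]] [ 0.371 -0.131  1.804  0.     1.468 -1.199]
```

View pics/w2.png

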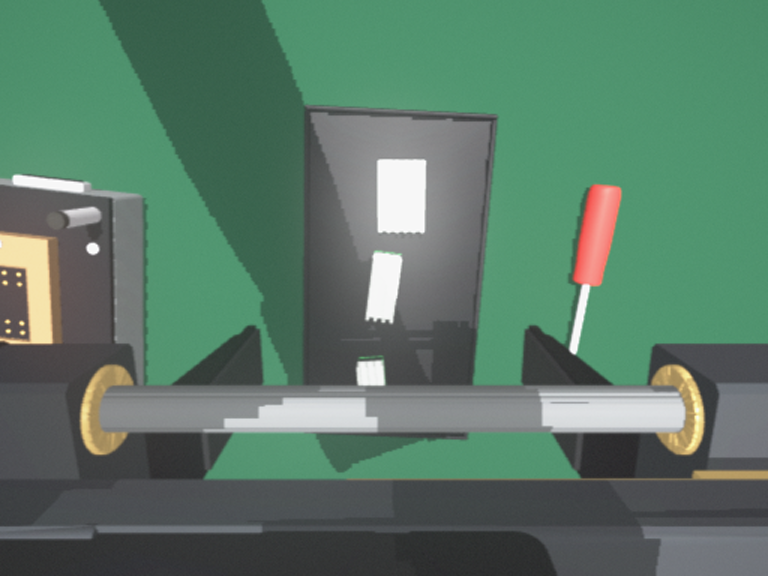

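The wide module is at (401,195), the narrow at (384,287), and the small is partly hidden at (370,372). I'll measure the modules, nests and fixture from both views.

```bash
cat >> h.py <<'E'
def rects(d,m,n,lab=''):
    k,l,st,c=cv2.connectedComponentsWithStats(m.astype(np.uint8)); P=d['P']
    for i in (np.argsort(-st[1:,4])[:n]+1):
        p=P[l==i]; r=cv2.minAreaRect((p[:,:2]*1000).astype(np.float32))
        a=r[2]; L=r[1]
        if L[0]<L[1]: a-=90; L=L[::-1]
        print(lab,c[i].round(0),st[i,4],'ctr',np.round(r[0],1),'LxW',np.round(L,1),'yaw',round(a,1),'z',np.nanmedian(p[:,2]).round(4))
E
python3 - <<'E'
from h import *
def go(f,modm):
    d=dict(np.load(f)); im=d['image'].astype(int); z=d['P'][...,2]; x=d['P'][...,0];y=d['P'][...,1]
    rects(d,(im.min(-1)>120)&(z>.015)&(z<.035)&modm(d),3,'mod')
    g=(x>.3)&(x<.7)&(y>-.3)&(y<.05)
    tan=(im[...,0]-im[...,2]>40)&(im[...,0]>im[...,1]+15)&(z>.066)&(z<.078)&g
    rects(d,cv2.morphologyEx(tan.astype(np.uint8),cv2.MORPH_CLOSE,np.ones((3,3))),2,'tan')
    pk=(im.max(-1)<90)&(z>.06)&(z<.074)&g
    hull=np.zeros(z.shape,np.uint8); cs,_=cv2.findContours(tan.astype(np.uint8),0,2)
    if cs: cv2.drawContours(hull,[cv2.convexHull(np.vstack(cs))],-1,1,-1)
    hull=cv2.erode(hull,np.ones((3,3))); rects(d,(pk&(hull>0)),3,'pocket')
    fx=(z>.055)&(z<.064)&g; rects(d,fx,2,'top')
    return d
d=go('w2.npz',lambda d:(d['P'][...,1]>.15)&(d['P'][...,1]<.33))
d=go('side2.npz',lambda d:(d['P'][...,1]>.15)&(d['P'][...,1]<.33))
P=d['P']; z=P[...,2]
m=(z>.29)&(z<.34)&(P[...,0]>.55)&(P[...,0]<.8)&(P[...,1]<.05)&(P[...,1]>-.25)
p=P[m]; print('handle-ish',len(p),p.mean(0),p.min(0),p.max(0))
save(d,'nest.png',5,(205,120,340,225))
E
```

```text
mod [267. 130.] 1414 ctr [446.9 257.1] LxW [57.5 36.5] yaw -0.1 z 0.0192
mod [256. 191.] 777 ctr [525.5 241.7] LxW [58.4 22.9] yaw -7.6 z 0.0193
mod [247. 248.] 288 ctr [607.6 229.9] LxW [23.3 23. ] yaw 4.0 z 0.0196
tan [ 22. 189.] 1930 ctr [473.1 -61.8] LxW [3.8 0. ] yaw -90.0 z 0.0723
tan [  3. 188.] 11 ctr [510.2 -54.7] LxW [4.5 2.5] yaw -85.3 z 0.0671
pocket [  1. 216.] 34 ctr [544.4 -61.4] LxW [17.9  5.8] yaw -12.3 z 0.0671
pocket [  9. 220.] 25 ctr [549.4 -52.5] LxW [12.3  5.4] yaw -30.6 z 0.0671
pocket [  0. 207.] 1 ctr [533.6 -62.1] LxW [0. 0.] yaw 0.0 z 0.0662
top [ 47. 172.] 4559 ctr [501.1 -15.3] LxW [122.1  85.4] yaw -6.4 z 0.0607
mod [230. 279.] 469 ctr [446.8 255.3] LxW [58.7 39.5] yaw -1.1 z 0.0274
mod [205. 260.] 279 ctr [526.1 239.7] LxW [60.6 26.5] yaw -7.7 z 0.0267
mod [177. 242.] 161 ctr [612.9 228.9] LxW [35.3 25.6] yaw 3.7 z 0.0273
tan [274. 168.] 1345 ctr [524.3 -97.9] LxW [157.9 111.4] yaw 81.3 z 0.0732
pocket [266. 175.] 154 ctr [527.4 -60.2] LxW [59.6 38.2] yaw -6.8 z 0.0677
pocket [283. 160.] 74 ctr [ 518.4 -144.7] LxW [57.9 19.9] yaw -5.6 z 0.0679
top [269. 174.] 2107 ctr [531.3 -99.4] LxW [245.4 201.8] yaw 83.3 z 0.0615
handle-ish 54 [ 0.65866561 -0.13675543  0.30897866] [ 0.64673143 -0.17404027  0.29088791] [ 0.67053738 -0.09251258  0.32464946]
```

View pics/nest.png

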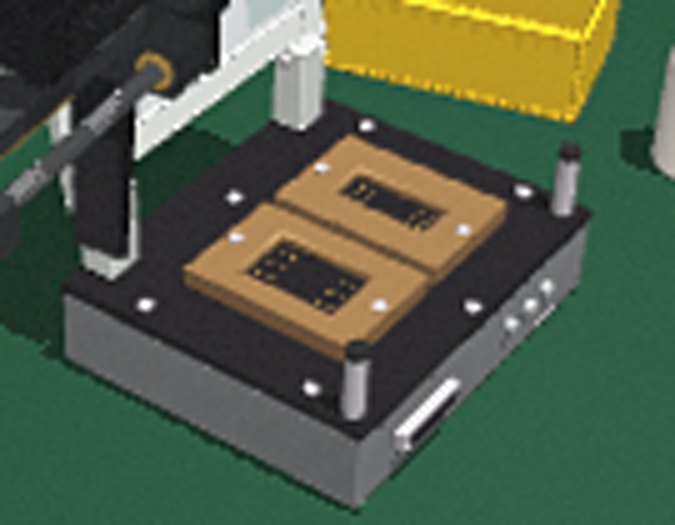

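The nests are confirmed: the wide pocket is on the left and the narrow on the right. I'll grip the wide module with the fingertips about 10 mm above its underside, so they clear the nest plate later.

Call:
apply_moves([
  {"x": 30,"y": 6,"z": 40,"ax": 0,"ay": 0,"az": 0,"claw": 65},
  {"x": 43,"y": 9,"z": 95,"ax": 0,"ay": 0,"az": 0,"claw": 65},
  {"x": 43,"y": 9,"z": 150,"ax": 0,"ay": 0,"az": 0,"claw": 65},
  {"x": 43,"y": 9,"z": 190,"ax": 0,"ay": 0,"az": 0,"claw": 65},
  {"x": 43,"y": 9,"z": 215,"ax": 0,"ay": 0,"az": 0,"claw": 65},
  {"x": 43,"y": 9,"z": 230,"ax": 0,"ay": 0,"az": 0,"claw": 65},
  {"x": 43,"y": 9,"z": 235,"ax": 0,"ay": 0,"az": 0,"claw": 65},
  {"x": 43,"y": 9,"z": 235,"ax": 0,"ay": 0,"az": 0,"claw": 45},
  {"x": 43,"y": 9,"z": 235,"ax": 0,"ay": 0,"az": 0,"claw": 30},
  {"x": 43,"y": 9,"z": 235,"ax": 0,"ay": 0,"az": 0,"claw": 30},
  {"x": 43,"y": 9,"z": 235,"ax": 0,"ay": 0,"az": 0,"claw": 30},
  {"x": 43,"y": 9,"z": 235,"ax": 0,"ay": 0,"az": 0,"claw": 30},
])

```text
time: 3.3
ee_pos: [0.4471, 0.257, 0.0148]
eef_rot: [-0.0, 1.0, 0.0, 0.0]
ft_force: [-0.2, 0.1, -0.6]
opening: 0.0302
```

Call:
apply_moves([
  {"x": 0,"y": 0,"z": 0,"ax": 0,"ay": 0,"az": 0,"claw": 20},
  {"x": 0,"y": 0,"z": 0,"ax": 0,"ay": 0,"az": 0,"claw": 20},
])

```text
time: 3.55
ee_pos: [0.4469, 0.2569, 0.0145]
eef_rot: [-0.0, 1.0, -0.0, -0.0]
ft_force: [-0.3, -0.3, 0.3]
opening: 0.0207
```

```bash
python3 - <<'E'
from h import *
d=look('wrist'); save(d,'w3.png'); np.savez('w3.npz',**d)
d=look('side'); save(d,'s3.png',4,(120,200,300,340))
E
```

```text
(no output)
```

View pics/s3.png

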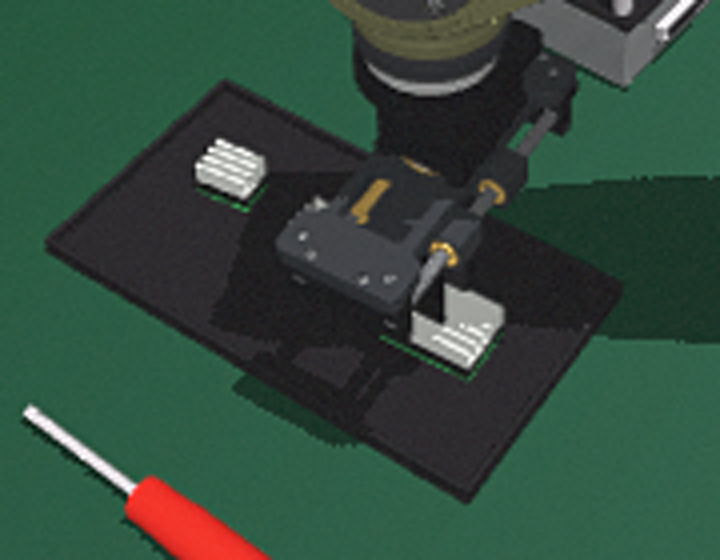

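Odd: the opening is 20 mm where the module is 37 mm. I'll check from the wrist.

View pics/w3.png

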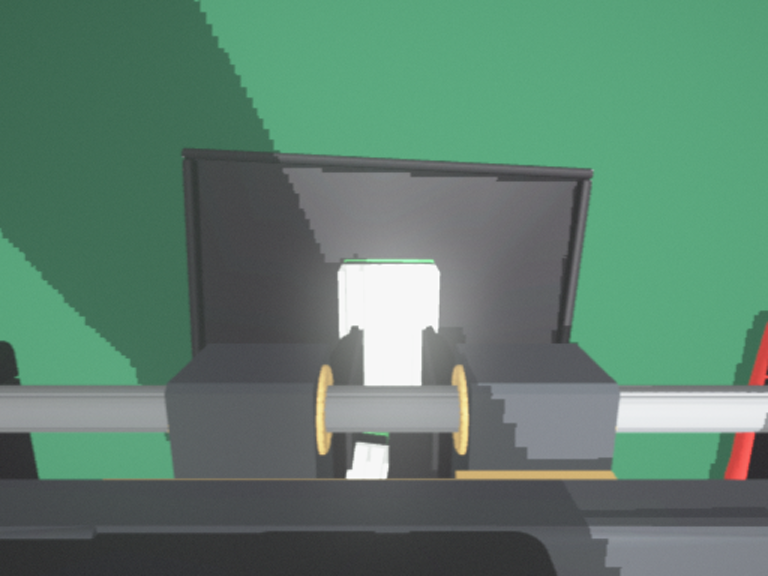

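```bash
python3 - <<'E'
from h import *
d=dict(np.load('w3.npz')); im=d['image'].astype(int); P=d['P'];z=P[...,2]
rects(d,(im.min(-1)>100)&(z>.010)&(z<.04)&(P[...,1]>.15)&(P[...,1]<.33),3,'mod')
for u in (220,240,256,270,290): print(u,[(v,P[v,u].round(3).tolist()) for v in (200,230,250)])
E
```

```text
mod [260. 210.] 4295 ctr [443.  256.8] LxW [51.3 37.2] yaw -0.3 z 0.0191
mod [247. 307.] 550 ctr [504.6 247.9] LxW [16.7 16. ] yaw -4.2 z 0.0189
mod [288. 109.] 410 ctr [379.  272.2] LxW [115.    1.4] yaw 87.1 z 0.0125
220 [(200, [0.435, 0.232, 0.005]), (230, [0.456, 0.231, 0.005]), (250, [0.416, 0.247, 0.128])]
240 [(200, [0.429, 0.246, 0.03]), (230, [0.437, 0.248, 0.057]), (250, [0.445, 0.248, 0.062])]
256 [(200, [0.432, 0.255, 0.017]), (230, [0.451, 0.255, 0.019]), (250, [0.464, 0.255, 0.019])]
270 [(200, [0.432, 0.263, 0.017]), (230, [0.451, 0.264, 0.019]), (250, [0.464, 0.264, 0.018])]
290 [(200, [0.429, 0.274, 0.029]), (230, [0.435, 0.272, 0.062]), (250, [0.437, 0.27, 0.081])]
```

```bash
python3 - <<'E'
from h import *
d=dict(np.load('w2.npz')); T=d['T_tool_cam']; z=d['range_z']
v,u=np.mgrid[:384,:512]; c=np.stack([(u-d['cx'])/d['fx']*z,(v-d['cy'])/d['fy']*z,z],-1)@T[:3,:3].T+T[:3,3]
for v in range(216,256,4): print(v,[(u,(c[v,u]*1000).round(0).astype(int).tolist()) for u in range(150,174,4)])
m=(c[...,2]<.03)&(abs(c[...,1])<.06); print((c[m].max(0)*1000).round(1))
print(arm.sense()['ft_force'], arm.sense()['opening'])
E
```

```text
216 [(150, [-76, -155, 248]), (154, [-77, -150, 249]), (158, [-77, -144, 249]), (162, [-77, -138, 248]), (166, [-76, -133, 248]), (170, [-76, -127, 248])]
220 [(150, [-82, -155, 247]), (154, [-82, -150, 248]), (158, [-82, -144, 248]), (162, [12, -51, -31]), (166, [12, -48, -33]), (170, [10, -48, -27])]
224 [(150, [-88, -155, 247]), (154, [-88, -150, 248]), (158, [12, -51, -38]), (162, [12, -49, -38]), (166, [10, -48, -34]), (170, [10, -46, -33])]
228 [(150, [12, -53, -44]), (154, [12, -51, -44]), (158, [12, -49, -45]), (162, [11, -47, -42]), (166, [10, -46, -39]), (170, [8, -46, -33])]
232 [(150, [12, -51, -49]), (154, [12, -49, -50]), (158, [12, -47, -49]), (162, [11, -46, -46]), (166, [8, -46, -40]), (170, [6, -46, -34])]
236 [(150, [12, -49, -55]), (154, [12, -48, -54]), (158, [10, -47, -50]), (162, [9, -46, -47]), (166, [6, -46, -40]), (170, [4, -46, -34])]
240 [(150, [12, -48, -59]), (154, [10, -47, -55]), (158, [10, -46, -54]), (162, [7, -46, -48]), (166, [5, -46, -42]), (170, [2, -46, -34])]
244 [(150, [10, -48, -60]), (154, [10, -46, -59]), (158, [7, -46, -53]), (162, [5, -46, -48]), (166, [2, -46, -41]), (170, [0, -46, -35])]
248 [(150, [10, -46, -65]), (154, [8, -46, -60]), (158, [6, -46, -54]), (162, [3, -46, -49]), (166, [1, -46, -43]), (170, [-2, -46, -35])]
252 [(150, [9, -46, -65]), (154, [6, -46, -60]), (158, [4, -46, -55]), (162, [1, -46, -48]), (166, [-1, -46, -42]), (170, [-4, -46, -36])]
[ 66.9  60.  -24.8]
[ 0.73306398  0.29364938 -0.07780975] 0.020440618076001445
```

The depth shows the finger ends sit about 23–25 mm above the reported TCP, while the camera's heights agree with the known fixture. So the fingers closed above the module without touching it. I'll open, go 23 mm lower and grip again.

Call:
apply_moves([
  {"x": 0,"y": 0,"z": 0,"ax": 0,"ay": 0,"az": 0,"claw": 65},
  {"x": 0,"y": 0,"z": 0,"ax": 0,"ay": 0,"az": 0,"claw": 65},
  {"x": 0,"y": 0,"z": 0,"ax": 0,"ay": 0,"az": 0,"claw": 65},
  {"x": 0,"y": 0,"z": 10,"ax": 0,"ay": 0,"az": 0,"claw": 65},
  {"x": 0,"y": 0,"z": 18,"ax": 0,"ay": 0,"az": 0,"claw": 65},
  {"x": 0,"y": 0,"z": 23,"ax": 0,"ay": 0,"az": 0,"claw": 65},
  {"x": 0,"y": 0,"z": 23,"ax": 0,"ay": 0,"az": 0,"claw": 30},
  {"x": 0,"y": 0,"z": 23,"ax": 0,"ay": 0,"az": 0,"claw": 30},
  {"x": 0,"y": 0,"z": 23,"ax": 0,"ay": 0,"az": 0,"claw": 30},
  {"x": 0,"y": 0,"z": 23,"ax": 0,"ay": 0,"az": 0,"claw": 30},
])

```text
time: 4.9
ee_pos: [0.4473, 0.257, -0.0081]
eef_rot: [-0.0, 1.0, 0.0, 0.0]
ft_force: [-0.5, -0.4, 0.3]
opening: 0.0371
```

Gripped at 37.1 mm. I'll lift, carry it above the wide nest turned to the fixture's yaw of -6.7 degrees, and look.

Call:
apply_moves([
  {"x": 0,"y": 0,"z": -15,"ax": 0,"ay": 0,"az": 0,"claw": 30},
  {"x": 0,"y": 0,"z": -50,"ax": 0,"ay": 0,"az": 0,"claw": 30},
  {"x": 0,"y": 0,"z": -100,"ax": 0,"ay": 0,"az": 0,"claw": 30},
  {"x": -10,"y": -20,"z": -150,"ax": 0,"ay": 0,"az": 0,"claw": 30},
  {"x": -25,"y": -60,"z": -200,"ax": 0,"ay": 0,"az": 0,"claw": 30},
  {"x": -40,"y": -110,"z": -240,"ax": 0,"ay": 0,"az": 0.03,"claw": 30},
  {"x": -55,"y": -160,"z": -258,"ax": 0,"ay": 0,"az": 0.06,"claw": 30},
  {"x": -70,"y": -210,"z": -258,"ax": 0,"ay": 0,"az": 0.09,"claw": 30},
  {"x": -85,"y": -260,"z": -258,"ax": 0,"ay": 0,"az": 0.117,"claw": 30},
  {"x": -98,"y": -295,"z": -258,"ax": 0,"ay": 0,"az": 0.117,"claw": 30},
  {"x": -103,"y": -317,"z": -258,"ax": 0,"ay": 0,"az": 0.117,"claw": 30},
  {"x": -103,"y": -317,"z": -258,"ax": 0,"ay": 0,"az": 0.117,"claw": 30},
  {"x": -103,"y": -317,"z": -258,"ax": 0,"ay": 0,"az": 0.117,"claw": 30},
])

```text
time: 6.52
ee_pos: [0.5498, -0.0595, 0.2501]
eef_rot: [0.058, 0.998, 0.0, 0.0]
ft_force: [0.4, -0.4, -1.5]
opening: 0.0366
```

```bash
python3 - <<'E'
from h import *
s=arm.sense(); print(s['time'],s['ee_pos'],R.from_quat(s['eef_rot']).as_euler('xyz').round(4),s['joint_positions'].round(3),s['opening'])
d=look('wrist'); save(d,'w4.png'); np.savez('w4.npz',**d)
E
```

```text
6.525 [ 0.54983871 -0.05945389  0.25006447] [3.1412e+00 4.0000e-04 3.0250e+00] [-0.205 -0.122  1.796  0.     1.468 -1.659] 0.036633387639253515
```

View pics/w4.png

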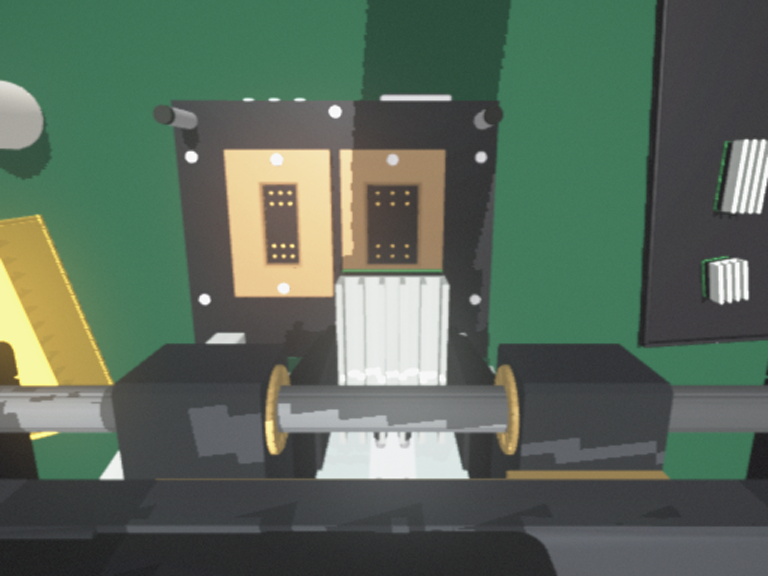

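Clear view. The wide pocket is at about (393,224), the narrow pocket at about (281,224), and the held module's front end is at (391,272). I'll measure all three.

```bash
cat > m.py <<'E'
from h import *
import sys
def nests(f):
    d=dict(np.load(f)); im=d['image'].astype(int); P=d['P'];z=P[...,2]
    g=(P[...,0]>.4)&(P[...,0]<.62)&(P[...,1]>-.25)&(P[...,1]<.05)
    rects(d,(z>.0690)&(z<.076)&g,3,'plate')
    dk=((z>.062)&(z<.0695)&g); hull=np.zeros(z.shape,np.uint8)
    cs,_=cv2.findContours(((z>.0690)&(z<.076)&g).astype(np.uint8),0,2); cs=[c for c in cs if cv2.contourArea(c)>300]
    cv2.drawContours(hull,[cv2.convexHull(np.vstack(cs))],-1,1,-1)
    q=(im.max(-1)<75)&(hull>0); q=cv2.morphologyEx(q.astype(np.uint8),cv2.MORPH_CLOSE,np.ones((5,5)))
    k,l,st,c=cv2.connectedComponentsWithStats(q)
    for i in np.argsort(-st[1:,4])[:3]+1:
        v,u=np.nonzero(l==i); p=np.array([ray(d,a,b,.066)[:2] for a,b in zip(u,v)])*1000
        r=cv2.minAreaRect(p.astype(np.float32)); print('pocket',c[i],st[i,4],np.round(r[0],1),np.round(r[1],1),round(r[2],1))
    return d
E
python3 - <<'E'
from m import *
d=nests('w4.npz'); T=d['T_tool_cam']; z=d['range_z']
v,u=np.mgrid[:384,:512]; c=(np.stack([(u-d['cx'])/d['fx']*z,(v-d['cy'])/d['fy']*z,z],-1)@T[:3,:3].T+T[:3,3])*1000
for v in (180,181,182,184,188,200,215,230): print(v,[c[v,u].round(1).tolist() for u in (232,245,256,261,275,290)])
for v in (200,220,240): 
    b=[u for u in range(200,330) if c[v,u,2]<5 and c[v,u,2]>-40]; print(v,b[0],b[-1],c[v,b[0]],c[v,b[-1]])
E
```

```text
plate [187. 148.] 5492 ctr [ 516.6 -138.3] LxW [109.5  76.5] yaw -6.6 z 0.0726
plate [262. 134.] 3609 ctr [515.7 -53.6] LxW [87.8 76.1] yaw -6.7 z 0.0726
plate [153. 225.] 41 ctr [ 598.6 -195.2] LxW [24.  4.] yaw 75.1 z 0.0725
pocket [267.72987288 147.40042373] 944 [526.7 -50.3] [26.  57.2] 84.0
pocket [279. 182.] 11 [566.3 -39.1] [11.7  0. ] 83.3
pocket [296.  145.5] 4 [526.2 -15.4] [0.  3.4] 84.8
180 [[29.7, -15.0, -15.2], [29.7, -7.8, -15.2], [29.5, -1.7, -14.3], [29.7, 1.1, -15.0], [29.8, 8.9, -15.7], [29.2, 17.4, -13.1]]
181 [[29.2, -15.0, -15.5], [29.1, -7.8, -15.1], [29.2, -1.7, -15.6], [29.3, 1.1, -16.1], [29.0, 8.9, -14.8], [29.1, 17.3, -15.0]]
182 [[28.9, -14.9, -16.9], [29.1, -7.7, -18.0], [29.2, -1.6, -18.2], [29.3, 1.1, -18.7], [29.6, 8.7, -20.1], [29.4, 16.9, -19.1]]
184 [[29.8, -14.1, -26.0], [29.6, -7.3, -25.2], [29.7, -1.5, -25.6], [29.6, 1.1, -25.2], [29.7, 8.5, -25.4], [29.9, 16.3, -26.4]]
188 [[27.6, -14.1, -25.8], [27.6, -7.3, -26.0], [67.0, 1.2, -195.8], [28.0, 1.1, -27.4], [27.5, 8.5, -25.4], [27.9, 16.3, -27.4]]
200 [[21.4, -14.2, -27.0], [21.5, -7.3, -27.3], [24.3, -1.3, -37.9], [21.3, 1.1, -26.7], [21.0, 8.6, -25.7], [21.0, 16.5, -25.9]]
215 [[12.8, -14.4, -26.1], [12.9, -7.4, -26.5], [16.5, -1.4, -37.7], [12.8, 1.1, -26.0], [12.9, 8.6, -26.4], [12.9, 16.6, -26.5]]
230 [[4.3, -14.6, -26.3], [4.6, -7.5, -26.9], [8.7, -1.4, -38.2], [4.5, 1.1, -26.9], [4.2, 8.7, -26.0], [4.5, 16.8, -26.6]]
200 225 298 [ 24.33891275 -16.62556936 -38.0072354 ] [ 24.07105667  19.49586941 -37.03505959]
220 218 305 [ 11.92051689 -21.23900464 -31.9197843 ] [ 11.58838366  24.1442476  -30.94703911]
240 226 298 [  2.9024663  -16.77509436 -37.08921412] [  3.95120653  19.74080224 -39.69402632]
```

Both nest estimates agree: wide centre (526.5,-54.9), yaw -6.6. The held module's underside is 13 mm above the reported TCP. I'll hover about 14 mm over the pocket and compare at close range.

Call:
apply_moves([
  {"x": 8,"y": 0,"z": 40,"ax": 0,"ay": 0,"az": 0,"claw": 30},
  {"x": 16,"y": 0,"z": 80,"ax": 0,"ay": 0,"az": 0,"claw": 30},
  {"x": 23,"y": 0.4,"z": 120,"ax": 0,"ay": 0,"az": 0,"claw": 30},
  {"x": 23,"y": 0.4,"z": 155,"ax": 0,"ay": 0,"az": 0,"claw": 30},
  {"x": 23,"y": 0.4,"z": 172,"ax": 0,"ay": 0,"az": 0,"claw": 30},
  {"x": 23,"y": 0.4,"z": 177,"ax": 0,"ay": 0,"az": 0,"claw": 30},
  {"x": 23,"y": 0.4,"z": 177,"ax": 0,"ay": 0,"az": 0,"claw": 30},
])

```text
time: 7.45
ee_pos: [0.5281, -0.0568, 0.0737]
eef_rot: [0.058, 0.998, -0.0, 0.001]
ft_force: [1.1, 0.3, -0.7]
opening: 0.0363
```

```bash
python3 - <<'E'
from m import *
s=arm.sense(); print(s['time'],s['ee_pos'],R.from_quat(s['eef_rot']).as_euler('xyz').round(4),s['ft_force'])
d=look('wrist'); save(d,'w5.png'); np.savez('w5.npz',**d)
d=look('wrist') if 0 else d
T=d['T_tool_cam']; z=d['range_z']
v,u=np.mgrid[:384,:512]; c=(np.stack([(u-d['cx'])/d['fx']*z,(v-d['cy'])/d['fy']*z,z],-1)@T[:3,:3].T+T[:3,3])*1000
pz=np.nanmedian(c[(d['P'][...,2]>.069)&(d['P'][...,2]<.076)][:,2]); print('plate tool z',pz)
mp=(abs(c[...,2]-pz)<2.2)
k,l,st,cc=cv2.connectedComponentsWithStats(mp.astype(np.uint8))
for i in np.argsort(-st[1:,4])[:4]+1: print(cc[i],st[i],np.percentile(c[l==i],[0.5,99.5],axis=0).round(1).tolist())
mm=(c[...,2]>-45)&(c[...,2]<-5)&(c[...,0]<40)&(abs(c[...,1])<40)
for v in range(178,200,2):
    b=np.nonzero(mm[v])[0]
    if len(b): print(v,b[0],b[-1],c[v,b[0]].round(1),c[v,b[-1]].round(1))
E
```

```text
7.45 [ 0.52812648 -0.05684706  0.07365846] [-3.1415e+00  1.6000e-03  3.0252e+00] [ 1.05401275  0.27691695 -0.68472562]
plate tool z 1.0249201508906458
[120.54352791 176.22745958] [   54   128   136   129 10947] [[-18.9, -120.2, -0.7], [57.3, -44.3, 3.0]]
[262.15185862 165.05776965] [ 197  128  131  110 8205] [[-6.5, -36.1, -0.7], [57.3, 39.5, 2.8]]
[261.56227106 292.31135531] [219 288  86   9 546] [[-52.9, -26.1, -0.6], [-45.5, 29.0, 2.7]]
[ 6.78512397 91.0661157 ] [  0  80  13  22 121] [[72.5, -147.9, -1.2], [84.0, -141.7, 3.2]]
180 229 294 [ 29.5 -16.7 -14.5] [ 29.4  19.6 -13.8]
182 229 294 [ 29.  -16.5 -17.5] [ 29.1  19.2 -17.9]
184 227 296 [ 29.8 -16.7 -25.9] [ 29.5  19.6 -24.7]
186 226 297 [ 29.5 -16.9 -29.4] [ 29.9  19.4 -31.3]
188 225 298 [ 29.6 -16.9 -34.4] [ 29.6  19.6 -34.5]
190 224 299 [ 29.5 -16.9 -38.4] [ 29.5  19.7 -38.2]
192 224 299 [ 28.  -17.2 -36.4] [ 28.4  19.7 -38.2]
194 224 299 [ 27.5 -17.  -38.3] [ 27.1  19.9 -37. ]
196 224 299 [ 26.4 -17.1 -38. ] [ 26.4  19.8 -38.1]
198 224 298 [ 25.2 -17.2 -37.3] [ 25.3  19.4 -37.9]
```

View pics/w5.png

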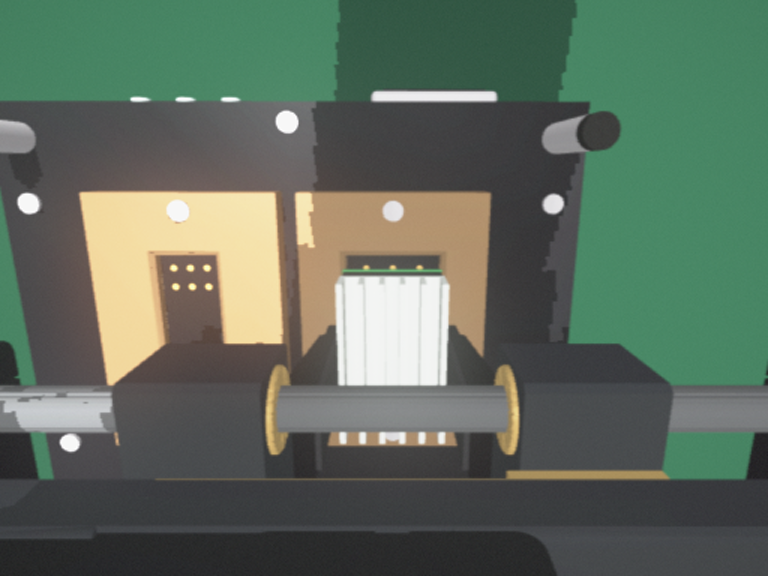

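At close range, the plate centre relative to the module is dx +1.7, dy +0.3 mm. I'll correct, drop 8 mm and recheck by numbers.

Call:
apply_moves([
  {"x": 1,"y": 0.3,"z": 4,"ax": 0,"ay": 0,"az": 0,"claw": 30},
  {"x": 1.2,"y": 0.3,"z": 8,"ax": 0,"ay": 0,"az": 0,"claw": 30},
  {"x": 1.2,"y": 0.3,"z": 8,"ax": 0,"ay": 0,"az": 0,"claw": 30},
  {"x": 1.2,"y": 0.3,"z": 8,"ax": 0,"ay": 0,"az": 0,"claw": 30},
])

```text
time: 8.0
ee_pos: [0.5261, -0.0565, 0.0645]
eef_rot: [0.058, 0.998, 0.0, -0.0]
ft_force: [0.4, 0.1, -1.3]
opening: 0.0367
```

```bash
cat >> m.py <<'E'
def rel(save_as=None):
    s=arm.sense(); print(s['time'],s['ee_pos'].round(4),R.from_quat(s['eef_rot']).as_euler('xyz').round(4),s['ft_force'].round(1),s['opening'])
    d=look('wrist'); T=d['T_tool_cam']; z=d['range_z']
    if save_as: np.savez(save_as,**d)
    v,u=np.mgrid[:384,:512]; c=(np.stack([(u-d['cx'])/d['fx']*z,(v-d['cy'])/d['fy']*z,z],-1)@T[:3,:3].T+T[:3,3])*1000
    pz=np.nanmedian(c[(d['P'][...,2]>.069)&(d['P'][...,2]<.076)][:,2]); print('plate tool z',pz)
    k,l,st,cc=cv2.connectedComponentsWithStats((abs(c[...,2]-pz)<2.2).astype(np.uint8))
    for i in np.argsort(-st[1:,4])[:3]+1: print(cc[i].round(),st[i,4],np.percentile(c[l==i],[0.5,99.5],axis=0).round(1).tolist())
    mm=(c[...,2]>-45)&(c[...,2]<-5)&(c[...,0]<40)&(abs(c[...,1])<40)
    for v in range(182,200,4):
        b=np.nonzero(mm[v])[0]
        if len(b): print(v,c[v,b[0]].round(1),c[v,b[-1]].round(1))
    return d
E
python3 -c "
from m import *
rel()"
```

```text
8.0 [ 0.5261 -0.0565  0.0645] [ 3.1416 -0.      3.0247] [ 0.4  0.1 -1.3] 0.036679313168093884
plate tool z -8.054937619094773
[113. 180.] 11267 [[-17.0, -120.2, -9.7], [55.1, -44.4, -6.1]]
[262. 170.] 8573 [[-5.2, -36.2, -9.8], [55.0, 39.3, -6.3]]
[262. 299.] 1514 [[-54.9, -26.3, -9.8], [-40.8, 29.1, -6.5]]
182 [ 27.2 -35.8  -8.8] [27.2 39.2 -8.7]
186 [ 24.7 -36.   -8.3] [24.5 39.6 -7.2]
190 [ 22.5 -36.   -9. ] [22.5 38.8 -9. ]
194 [ 20.  -36.2  -8.6] [19.8 39.1 -7.9]
198 [ 17.7 -36.2  -9. ] [17.4 39.2 -7.9]
```

Call:
apply_moves([
  {"x": -0.4,"y": 0.1,"z": 3,"ax": 0,"ay": 0,"az": 0,"claw": 30},
  {"x": -0.4,"y": 0.1,"z": 6,"ax": 0,"ay": 0,"az": 0,"claw": 30},
  {"x": -0.4,"y": 0.1,"z": 9,"ax": 0,"ay": 0,"az": 0,"claw": 30},
  {"x": -0.4,"y": 0.1,"z": 11,"ax": 0,"ay": 0,"az": 0,"claw": 30},
  {"x": -0.4,"y": 0.1,"z": 11.5,"ax": 0,"ay": 0,"az": 0,"claw": 30},
  {"x": -0.4,"y": 0.1,"z": 11.5,"ax": 0,"ay": 0,"az": 0,"claw": 30},
])

```text
time: 8.8
ee_pos: [0.5265, -0.0564, 0.0539]
eef_rot: [0.058, 0.998, 0.0, -0.0]
ft_force: [-4.0, 1.2, 6.0]
opening: 0.0368
```

Light contact of 6 N at about the right depth. Releasing and backing up to check.

Call:
apply_moves([
  {"x": 0,"y": 0,"z": 0,"ax": 0,"ay": 0,"az": 0,"claw": 40},
  {"x": 0,"y": 0,"z": 0,"ax": 0,"ay": 0,"az": 0,"claw": 55},
  {"x": 0,"y": 0,"z": 0,"ax": 0,"ay": 0,"az": 0,"claw": 60},
  {"x": 0,"y": 0,"z": 0,"ax": 0,"ay": 0,"az": 0,"claw": 60},
  {"x": 0,"y": 0,"z": -20,"ax": 0,"ay": 0,"az": 0,"claw": 60},
  {"x": 0,"y": 0,"z": -70,"ax": 0,"ay": 0,"az": 0,"claw": 60},
  {"x": -10,"y": 0,"z": -120,"ax": 0,"ay": 0,"az": 0,"claw": 60},
  {"x": -20,"y": 0,"z": -170,"ax": 0,"ay": 0,"az": 0,"claw": 60},
  {"x": -20,"y": 0,"z": -180,"ax": 0,"ay": 0,"az": 0,"claw": 60},
  {"x": -20,"y": 0,"z": -180,"ax": 0,"ay": 0,"az": 0,"claw": 60},
])

```text
time: 10.05
ee_pos: [0.5464, -0.0588, 0.2331]
eef_rot: [0.058, 0.998, -0.0, 0.0]
ft_force: [0.0, 0.7, 0.7]
opening: 0.06
```

```bash
python3 - <<'E'
from m import *
d=look('wrist'); np.savez('w6.npz',**d); save(d,'w6.png'); d=nests('w6.npz')
P=d['P'];z=P[...,2];g=(P[...,0]>.45)&(P[...,0]<.6)&(P[...,1]>-.2)&(P[...,1]<.0)
rects(d,(z>.0765)&(z<.1)&g,2,'mod')
m=(z>.0765)&(z<.1)&g; k,l,st,c=cv2.connectedComponentsWithStats(m.astype(np.uint8)); i=1+np.argmax(st[1:,4])
p=P[l==i]; t=p[p[:,2]>np.percentile(p[:,2],70)]; print('top z pct',np.percentile(p[:,2],[5,50,90,97]))
A=np.c_[t[:,:2],np.ones(len(t))]; t2=t[t[:,2]>np.percentile(p[:,2],95)-.004]; A=np.c_[t2[:,:2],np.ones(len(t2))]; print('slope',np.linalg.lstsq(A,t2[:,2],rcond=None)[0][:2])
E
```

```text
plate [184. 153.] 5975 ctr [ 516.7 -138.3] LxW [109.4  76.6] yaw -6.7 z 0.0726
plate [262. 152.] 5117 ctr [526.5 -54.9] LxW [109.5  76.2] yaw -6.7 z 0.0726
plate [156. 238.] 49 ctr [ 608.5 -185.9] LxW [21.7  6.7] yaw 11.7 z 0.0726
mod [261. 156.] 2006 ctr [525.9 -54.8] LxW [58.1 36.6] yaw -6.8 z 0.0811
mod [152. 235.] 13 ctr [ 599.2 -186.6] LxW [4.1 0.8] yaw 77.0 z 0.0826
top z pct [0.07958005 0.08112776 0.09197973 0.09259404]
slope [ 0.00176834 -0.00295145]
```

The wide module is seated: centre within 0.6 mm, underside 5.6 mm below the plate top, level. Next, the narrow module.

Call:
apply_moves([
  {"x": 10,"y": 50,"z": 0,"ax": 0,"ay": 0,"az": 0,"claw": 55},
  {"x": 20,"y": 105,"z": 0,"ax": 0,"ay": 0,"az": 0,"claw": 50},
  {"x": 30,"y": 160,"z": 0,"ax": 0,"ay": 0,"az": 0,"claw": 50},
  {"x": 40,"y": 215,"z": 20,"ax": 0,"ay": 0,"az": 0,"claw": 50},
  {"x": 50,"y": 265,"z": 60,"ax": 0,"ay": 0,"az": 0,"claw": 50},
  {"x": 55.7,"y": 294.8,"z": 110,"ax": 0,"ay": 0,"az": 0.014,"claw": 50},
  {"x": 55.7,"y": 294.8,"z": 160,"ax": 0,"ay": 0,"az": 0.014,"claw": 50},
  {"x": 55.7,"y": 294.8,"z": 195,"ax": 0,"ay": 0,"az": 0.014,"claw": 50},
  {"x": 55.7,"y": 294.8,"z": 215,"ax": 0,"ay": 0,"az": 0.014,"claw": 50},
  {"x": 55.7,"y": 294.8,"z": 230,"ax": 0,"ay": 0,"az": 0.014,"claw": 50},
  {"x": 55.7,"y": 294.8,"z": 240,"ax": 0,"ay": 0,"az": 0.014,"claw": 50},
  {"x": 55.7,"y": 294.8,"z": 241,"ax": 0,"ay": 0,"az": 0.014,"claw": 50},
  {"x": 55.7,"y": 294.8,"z": 241,"ax": 0,"ay": 0,"az": 0.014,"claw": 50},
  {"x": 55.7,"y": 294.8,"z": 241,"ax": 0,"ay": 0,"az": 0.014,"claw": 15},
  {"x": 55.7,"y": 294.8,"z": 241,"ax": 0,"ay": 0,"az": 0.014,"claw": 15},
  {"x": 55.7,"y": 294.8,"z": 241,"ax": 0,"ay": 0,"az": 0.014,"claw": 15},
  {"x": 55.7,"y": 294.8,"z": 241,"ax": 0,"ay": 0,"az": 0.014,"claw": 15},
  {"x": 55.7,"y": 294.8,"z": 241,"ax": 0,"ay": 0,"az": 0.014,"claw": 15},
])

```text
time: 12.35
ee_pos: [0.5256, 0.2406, -0.0077]
eef_rot: [0.065, 0.998, 0.0, 0.0]
ft_force: [-0.4, -0.3, 2.2]
opening: 0.0227
```

Call:
apply_moves([
  {"x": 0,"y": 0,"z": -15,"ax": 0,"ay": 0,"az": 0,"claw": 15},
  {"x": 0,"y": 0,"z": -60,"ax": 0,"ay": 0,"az": 0,"claw": 15},
  {"x": 0,"y": -10,"z": -110,"ax": 0,"ay": 0,"az": 0,"claw": 15},
  {"x": -5,"y": -50,"z": -150,"ax": 0,"ay": 0,"az": 0,"claw": 15},
  {"x": -10,"y": -100,"z": -170,"ax": 0,"ay": 0,"az": 0,"claw": 15},
  {"x": -16,"y": -155,"z": -175,"ax": 0,"ay": 0,"az": -0.014,"claw": 15},
  {"x": -22,"y": -210,"z": -175,"ax": 0,"ay": 0,"az": -0.014,"claw": 15},
  {"x": -28,"y": -265,"z": -175,"ax": 0,"ay": 0,"az": -0.014,"claw": 15},
  {"x": -34,"y": -320,"z": -175,"ax": 0,"ay": 0,"az": -0.014,"claw": 15},
  {"x": -40,"y": -365,"z": -165,"ax": 0,"ay": 0,"az": -0.014,"claw": 15},
  {"x": -40.7,"y": -378.3,"z": -140,"ax": 0,"ay": 0,"az": -0.014,"claw": 15},
  {"x": -40.7,"y": -378.3,"z": -110,"ax": 0,"ay": 0,"az": -0.014,"claw": 15},
  {"x": -40.7,"y": -378.3,"z": -90,"ax": 0,"ay": 0,"az": -0.014,"claw": 15},
  {"x": -40.7,"y": -378.3,"z": -81,"ax": 0,"ay": 0,"az": -0.014,"claw": 15},
  {"x": -40.7,"y": -378.3,"z": -81,"ax": 0,"ay": 0,"az": -0.014,"claw": 15},
  {"x": -40.7,"y": -378.3,"z": -81,"ax": 0,"ay": 0,"az": -0.014,"claw": 15},
])

```text
time: 14.35
ee_pos: [0.5174, -0.14, 0.0743]
eef_rot: [0.058, 0.998, -0.0, 0.001]
ft_force: [-0.4, 0.6, -0.5]
opening: 0.0228
```

```bash
python3 -c "
from m import *
d=rel('w7.npz'); save(d,'w7.png')"
```

```text
14.35 [ 0.5174 -0.14    0.0743] [-3.1410e+00  2.0000e-03  3.0253e+00] [-0.4  0.6 -0.5] 0.02278423882151942
plate tool z 1.6675562720557258
[262. 172.] 9583 [[-6.2, -36.2, -0.1], [56.1, 39.2, 3.4]]
[399. 170.] 8479 [[-21.8, 47.4, -0.1], [56.1, 123.3, 3.6]]
[261. 293.] 376 [[-53.9, -15.7, -0.2], [-45.9, 18.5, 3.1]]
182 [ 28.4 -10.1 -14.3] [ 28.5  12.8 -14.8]
186 [ 29.   -9.8 -27.2] [ 28.9  12.6 -26.7]
190 [ 29.   -9.7 -36.4] [ 29.1  12.5 -36.6]
194 [ 27.4  -9.7 -38.2] [ 27.4  12.4 -38.1]
198 [ 25.4  -9.7 -38.3] [ 25.3  12.5 -37.7]
```

View pics/w7.png

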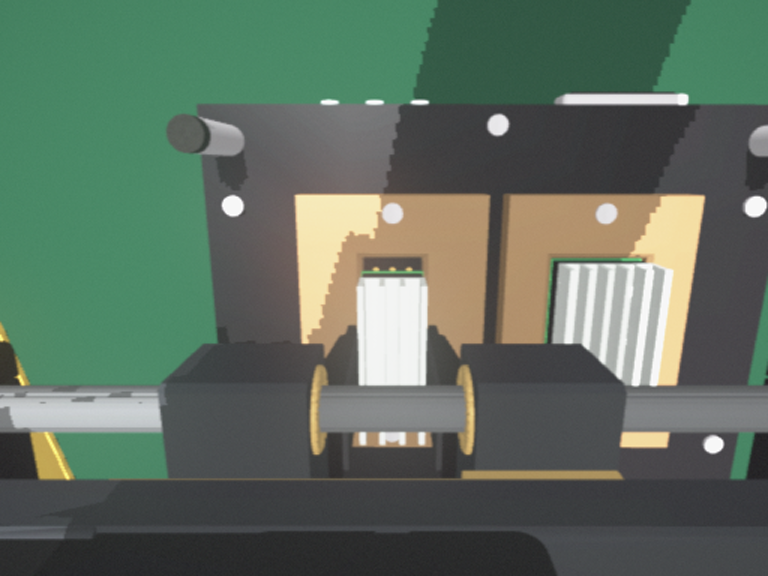

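The narrow module is over its pocket: dy about 0, dx +1.1 mm of which about 0.7 is arm lag. I'll lower it home.

Call:
apply_moves([
  {"x": 0.4,"y": 0,"z": 5,"ax": 0,"ay": 0,"az": 0,"claw": 15},
  {"x": 0.4,"y": 0,"z": 9,"ax": 0,"ay": 0,"az": 0,"claw": 15},
  {"x": 0.4,"y": 0,"z": 12,"ax": 0,"ay": 0,"az": 0,"claw": 15},
  {"x": 0.4,"y": 0,"z": 15,"ax": 0,"ay": 0,"az": 0,"claw": 15},
  {"x": 0.4,"y": 0,"z": 18,"ax": 0,"ay": 0,"az": 0,"claw": 15},
  {"x": 0.4,"y": 0,"z": 20,"ax": 0,"ay": 0,"az": 0,"claw": 15},
  {"x": 0.4,"y": 0,"z": 20.5,"ax": 0,"ay": 0,"az": 0,"claw": 15},
  {"x": 0.4,"y": 0,"z": 20.5,"ax": 0,"ay": 0,"az": 0,"claw": 15},
])

```text
time: 15.4
ee_pos: [0.516, -0.1399, 0.0543]
eef_rot: [0.058, 0.998, 0.0, -0.0]
ft_force: [-4.6, 1.3, 8.2]
opening: 0.0227
```

Call:
apply_moves([
  {"x": 0,"y": 0,"z": 0,"ax": 0,"ay": 0,"az": 0,"claw": 28},
  {"x": 0,"y": 0,"z": 0,"ax": 0,"ay": 0,"az": 0,"claw": 40},
  {"x": 0,"y": 0,"z": 0,"ax": 0,"ay": 0,"az": 0,"claw": 40},
  {"x": 0,"y": 0,"z": -20,"ax": 0,"ay": 0,"az": 0,"claw": 40},
  {"x": 0,"y": 0,"z": -70,"ax": 0,"ay": 0,"az": 0,"claw": 40},
  {"x": -10,"y": 20,"z": -120,"ax": 0,"ay": 0,"az": 0,"claw": 40},
  {"x": -20,"y": 42,"z": -170,"ax": 0,"ay": 0,"az": 0,"claw": 40},
  {"x": -20,"y": 42,"z": -180,"ax": 0,"ay": 0,"az": 0,"claw": 40},
  {"x": -20,"y": 42,"z": -180,"ax": 0,"ay": 0,"az": 0,"claw": 40},
])

```text
time: 16.52
ee_pos: [0.5411, -0.1006, 0.2339]
eef_rot: [0.058, 0.998, -0.0, 0.001]
ft_force: [0.0, 0.4, -0.3]
opening: 0.0403
```

```bash
python3 - <<'E'
from m import *
print(arm.sense()['ee_pos'],arm.sense()['joint_positions'].round(3))
d=look('wrist'); np.savez('w8.npz',**d); d=nests('w8.npz')
P=d['P'];z=P[...,2];g=(P[...,0]>.45)&(P[...,0]<.6)&(P[...,1]>-.2)&(P[...,1]<.0)
m=(z>.0765)&(z<.1)&g; rects(d,m,2,'mod'); k,l,st,c=cv2.connectedComponentsWithStats(m.astype(np.uint8))
for i in 1+np.argsort(-st[1:,4])[:2]:
    p=P[l==i]; print('top z',np.percentile(p[:,2],[90,97])); t2=p[p[:,2]>np.percentile(p[:,2],95)-.004]; A=np.c_[t2[:,:2],np.ones(len(t2))]; print('slope',np.linalg.lstsq(A,t2[:,2],rcond=None)[0][:2])
for n in ('side','scene'):
    d=look(n); np.savez(n+'9.npz',**d); P=d['P'];z=P[...,2]
    m=(z>.27)&(z<.335)&(P[...,0]>.58)&(P[...,0]<.75)&(P[...,1]<.05)&(P[...,1]>-.25); v,u=np.nonzero(m); print(n,m.sum(),u.min(),u.max(),v.min(),v.max())
a=look('side'); b=look('scene')
A=cv2.resize(a['image'][20:180,190:330],None,fx=3.5,fy=3.5,interpolation=3)[:,:,::-1]; cv2.imwrite('pics/s9.png',A)
B=cv2.resize(b['image'][130:260,110:290],None,fx=4,fy=4,interpolation=3)[:,:,::-1]; cv2.imwrite('pics/c9.png',B)
E
```

```text
[ 0.54106378 -0.10062045  0.23391577] [-0.281 -0.123  1.823 -0.     1.44  -1.736]
plate [223. 152.] 5776 ctr [ 516.7 -138.4] LxW [110.   76.1] yaw -6.8 z 0.0726
plate [300. 152.] 4982 ctr [526.6 -54.6] LxW [110.   75.8] yaw -6.7 z 0.0726
plate [191. 234.] 32 ctr [ 603.2 -186.5] LxW [15.5  6.6] yaw 29.0 z 0.0718
pocket [338.  123.5] 2 [497.7 -11.3] [1.1 0. ] 176.5
pocket [337. 142.] 1 [517.3 -13.6] [0. 0.] 0.0
pocket [262. 204.] 1 [ 577.5 -102.8] [0. 0.] 0.0
mod [302. 156.] 2049 ctr [526.  -54.8] LxW [58.1 37.3] yaw -6.9 z 0.0823
mod [221. 156.] 1321 ctr [ 516.2 -138.2] LxW [58.2 23.2] yaw -6.6 z 0.0833
top z [0.09198282 0.09260523]
slope [-0.00121938 -0.00499716]
top z [0.09207282 0.09269329]
slope [ 0.00093119 -0.00135112]
side 506 204 247 61 105
scene 942 133 227 142 197
```

Both modules are seated: centres within 0.7 mm, tops 19.4 mm above the plate, level. Ten pictures viewed. Now I'll locate the handle by numbers: fixture x offset first, then the bar in the fixture frame.

```bash
python3 - <<'E'
from m import *
yaw=np.deg2rad(-6.75); C=np.array([521.6,-98.1])
def fx(P): 
    q=P*1000; dx,dy=q[...,0]-C[0],q[...,1]-C[1]
    return np.stack([np.cos(yaw)*dx+np.sin(yaw)*dy,-np.sin(yaw)*dx+np.cos(yaw)*dy,q[...,2]],-1)
d=dict(np.load('w8.npz')); F=fx(d['P'])
m=(abs(F[...,2]-60.7)<2.5)&(abs(F[...,1])<130)&(abs(F[...,0])<130); print('top plate x,y pct',np.percentile(F[m][:,:2],[.2,99.8],axis=0))
for n in ('side','scene'):
    d=dict(np.load(n+'9.npz')); F=fx(d['P']); a=F[...,0]-90; b=F[...,2]-108
    r=np.hypot(a,b); ang=np.pi-np.arctan2(b,a)
    lid=(abs(F[...,1])<118)&(ang>1.6)&(ang<2.0)&(r>40)&(r<235)
    print(n,lid.sum(),'r pct',np.percentile(r[lid],[50,95,99]))
    bar=lid&(r>203); p=F[bar]; print('bar n',len(p)); 
    if len(p): print('mean',p.mean(0).round(1),'med',np.median(p,0).round(1),'y rng',p[:,1].min(),p[:,1].max(),'ang',np.median(ang[bar]), 'r',np.percentile(r[bar],[5,50,95]))
    f=lid&(r<175)&(abs(F[...,1])>95); print('frame ang',f.sum(),np.median(ang[f]))
E
```

```text
top plate x,y pct [[ -90.58898826 -118.18844183]
 [ 108.42462602  121.12050541]]
side 2836 r pct [115.93582403 212.90945272 223.09373731]
bar n 160
mean [143.5   9.5 320.1] med [143.2  12.3 321.7] y rng -54.98941615418526 61.584521627600935 ang 1.8167418083777127 r [208.80808107 220.06089067 223.79725376]
frame ang 439 1.8550081100865101
scene 2471 r pct [150.78621754 221.4510047  223.01646013]
bar n 279
mean [147.2   6.5 320.1] med [147.6   7.5 321.8] y rng -56.16631767419141 60.967032612833975 ang 1.8363754775929029 r [207.34474487 221.25765411 223.34253987]
frame ang 383 1.89113510624452
```

The fixture origin lies 8.9 mm beyond the nests' mid-line, so the bar should be near (0.666,-0.115,0.318). The depth points agree. I'll rise, turn the jaws along fixture x, and hover over the bar.

Call:
apply_moves([
  {"x": 0,"y": 0,"z": -50,"ax": 0,"ay": 0,"az": 0,"claw": 50},
  {"x": 0,"y": 0,"z": -100,"ax": 0,"ay": 0,"az": 0,"claw": 50},
  {"x": 0,"y": 0,"z": -126,"ax": 0,"ay": 0,"az": 0.17,"claw": 50},
  {"x": 0,"y": 0,"z": -126,"ax": 0,"ay": 0,"az": 0.35,"claw": 50},
  {"x": 0,"y": 0,"z": -126,"ax": 0,"ay": 0,"az": 0.53,"claw": 50},
  {"x": -10,"y": 0,"z": -126,"ax": 0,"ay": 0,"az": 0.71,"claw": 50},
  {"x": -25,"y": 0,"z": -126,"ax": 0,"ay": 0,"az": 0.89,"claw": 50},
  {"x": -45,"y": 0,"z": -126,"ax": 0,"ay": 0,"az": 1.07,"claw": 50},
  {"x": -70,"y": 0,"z": -126,"ax": 0,"ay": 0,"az": 1.25,"claw": 50},
  {"x": -95,"y": 0,"z": -126,"ax": 0,"ay": 0,"az": 1.43,"claw": 50},
  {"x": -115,"y": 0,"z": -126,"ax": 0,"ay": 0,"az": 1.571,"claw": 50},
  {"x": -125,"y": 0,"z": -126,"ax": 0,"ay": 0,"az": 1.571,"claw": 50},
  {"x": -125,"y": 0,"z": -126,"ax": 0,"ay": 0,"az": 1.571,"claw": 50},
  {"x": -125,"y": 0,"z": -126,"ax": 0,"ay": 0,"az": 1.571,"claw": 50},
])

```text
time: 18.52
ee_pos: [0.6644, -0.115, 0.3586]
eef_rot: [0.747, 0.665, -0.0, -0.0]
ft_force: [-0.0, -0.3, 0.0]
opening: 0.05
```

```bash
python3 - <<'E'
from m import *
s=arm.sense(); print(s['time'],s['ee_pos'],R.from_quat(s['eef_rot']).as_matrix().round(3).tolist(),s['joint_positions'].round(3))
d=look('wrist'); np.savez('w10.npz',**d); save(d,'w10.png'); T=d['T_tool_cam']; z=d['range_z']
v,u=np.mgrid[:384,:512]; c=(np.stack([(u-d['cx'])/d['fx']*z,(v-d['cy'])/d['fy']*z,z],-1)@T[:3,:3].T+T[:3,3])*1000
m=(c[...,2]>25)&(c[...,2]<60)&(abs(c[...,1])<30)&(abs(c[...,0])<70)
k,l,st,cc=cv2.connectedComponentsWithStats(m.astype(np.uint8))
for i in 1+np.argsort(-st[1:,4])[:2]: print(cc[i],st[i],np.percentile(c[l==i],[2,50,98],axis=0).round(1).tolist())
for x0 in range(-40,60,10):
    q=c[m&(abs(c[...,0]-x0)<2)]; print(x0,len(q),q.min(0).round(1) if len(q) else '',q.max(0).round(1) if len(q) else '')
E
```

```text
18.525 [ 0.66442737 -0.11500949  0.3585597 ] [[0.116, 0.993, -0.0], [0.993, -0.116, 0.0], [0.0, -0.0, -1.0]] [-0.251  0.128  1.367 -0.     1.647 -0.135]
[264.29318298 186.80420297] [ 253  121   20  136 1951] [[-36.6, -3.2, 34.0], [15.3, 2.0, 36.0], [59.3, 7.3, 48.6]]
-40 17 [-39.9  -2.6  35.2] [-38.1   6.6  40.5]
-30 67 [-31.8  -2.5  33.8] [-28.    7.4  40.5]
-20 72 [-21.9  -2.5  33.8] [-18.    7.3  40.2]
-10 77 [-12.   -2.5  34. ] [-8.   7.2 41. ]
0 70 [-2.  -2.5 33.7] [ 2.   7.1 39.9]
10 75 [ 8.  -2.4 33.5] [12.   7.1 40.5]
20 78 [18.  -2.4 33.8] [22.   7.  40.1]
30 80 [28.  -2.4 33.6] [31.9  6.9 40.7]
40 78 [38.  -2.4 33.8] [41.8  6.9 39.8]
50 90 [48.1 -2.3 33.8] [52.   7.6 40.4]
```

View pics/w10.png

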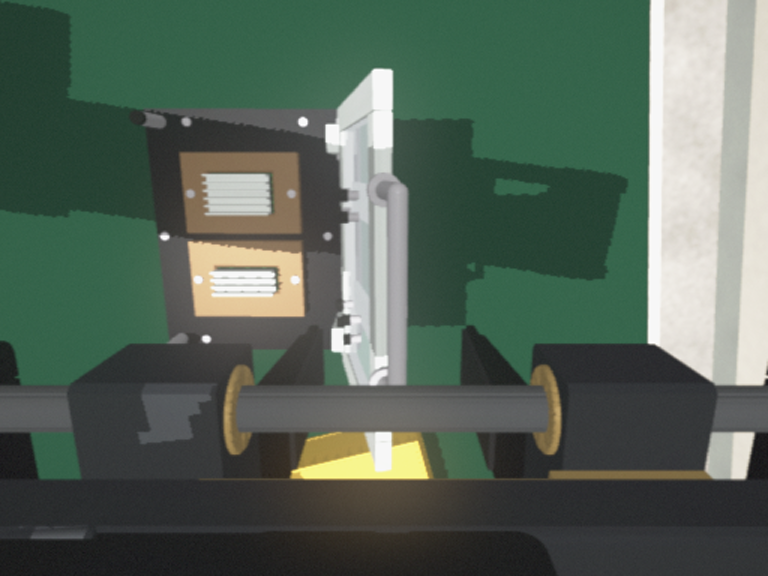

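The bar at about (398,290) runs straight between the open fingers, centred within 1 mm. Twelve rows down and grip.

Call:
apply_moves([
  {"x": 0,"y": 0.5,"z": 15,"ax": 0,"ay": 0,"az": 0,"claw": 50},
  {"x": 0,"y": 0.5,"z": 35,"ax": 0,"ay": 0,"az": 0,"claw": 50},
  {"x": 0,"y": 0.5,"z": 55,"ax": 0,"ay": 0,"az": 0,"claw": 50},
  {"x": 0,"y": 0.5,"z": 68,"ax": 0,"ay": 0,"az": 0,"claw": 50},
  {"x": 0,"y": 0.5,"z": 74,"ax": 0,"ay": 0,"az": 0,"claw": 50},
  {"x": 0,"y": 0.5,"z": 74,"ax": 0,"ay": 0,"az": 0,"claw": 50},
  {"x": 0,"y": 0.5,"z": 74,"ax": 0,"ay": 0,"az": 0,"claw": 20},
  {"x": 0,"y": 0.5,"z": 74,"ax": 0,"ay": 0,"az": 0,"claw": 5},
  {"x": 0,"y": 0.5,"z": 74,"ax": 0,"ay": 0,"az": 0,"claw": 3},
  {"x": 0,"y": 0.5,"z": 74,"ax": 0,"ay": 0,"az": 0,"claw": 3},
  {"x": 0,"y": 0.5,"z": 74,"ax": 0,"ay": 0,"az": 0,"claw": 3},
  {"x": 0,"y": 0.5,"z": 74,"ax": 0,"ay": 0,"az": 0,"claw": 3},
])

```text
time: 20.08
ee_pos: [0.6656, -0.1151, 0.2847]
eef_rot: [0.747, 0.665, 0.0, 0.0]
ft_force: [0.6, -0.1, 0.3]
opening: 0.0093
```

```bash
python3 - <<'E'
from h import *
s=arm.sense(); print(s['ee_pos'],s['ft_force'],s['opening'])
b=lambda q:np.array([90-215*np.cos(q)+2*np.sin(q),108+215*np.sin(q)+2*np.cos(q)])
for q in [*np.arange(1.74,0.70,-.05),.698]: print(round(q,3),*(np.array([1,-1])*(b(q)-b(1.78))).round(1))
E
```

```text
[ 0.6655843  -0.11510401  0.28471541] [ 0.62480185 -0.11679393  0.28954521] 0.009339114853124419
1.74 -8.4 -1.7
1.69 -19.1 -3.3
1.64 -29.7 -4.5
1.59 -40.5 -5.0
1.54 -51.2 -5.1
1.49 -62.0 -4.6
1.44 -72.7 -3.5
1.39 -83.3 -2.0
1.34 -93.8 0.1
1.29 -104.3 2.8
1.24 -114.5 5.9
1.19 -124.7 9.6
1.14 -134.6 13.7
1.09 -144.3 18.3
1.04 -153.7 23.5
0.99 -162.9 29.1
0.94 -171.8 35.1
0.89 -180.4 41.6
0.84 -188.6 48.5
0.79 -196.5 55.8
0.74 -204.0 63.4
0.698 -210.0 70.2
```

Holding the bar (9.3 mm). I'll swing the lid down along its arc, the first part to 1.24 rad, and check the force.

Call:
apply_moves([
  {"x": 0,"y": -3,"z": -0.6,"ax": 0,"ay": 0,"az": 0,"claw": 3},
  {"x": 0,"y": -8.4,"z": -1.7,"ax": 0,"ay": 0,"az": 0,"claw": 3},
  {"x": 0,"y": -19.1,"z": -3.3,"ax": 0,"ay": 0,"az": 0,"claw": 3},
  {"x": 0,"y": -29.7,"z": -4.5,"ax": 0,"ay": 0,"az": 0,"claw": 3},
  {"x": 0,"y": -40.5,"z": -5,"ax": 0,"ay": 0,"az": 0,"claw": 3},
  {"x": 0,"y": -51.2,"z": -5.1,"ax": 0,"ay": 0,"az": 0,"claw": 3},
  {"x": 0,"y": -62,"z": -4.6,"ax": 0,"ay": 0,"az": 0,"claw": 3},
  {"x": 0,"y": -72.7,"z": -3.5,"ax": 0,"ay": 0,"az": 0,"claw": 3},
  {"x": 0,"y": -83.3,"z": -2,"ax": 0,"ay": 0,"az": 0,"claw": 3},
  {"x": 0,"y": -93.8,"z": 0.1,"ax": 0,"ay": 0,"az": 0,"claw": 3},
  {"x": 0,"y": -104.3,"z": 2.8,"ax": 0,"ay": 0,"az": 0,"claw": 3},
  {"x": 0,"y": -114.5,"z": 5.9,"ax": 0,"ay": 0,"az": 0,"claw": 3},
  {"x": 0,"y": -114.5,"z": 5.9,"ax": 0,"ay": 0,"az": 0,"claw": 3},
])

```text
time: 21.7
ee_pos: [0.5507, -0.1013, 0.2782]
eef_rot: [0.747, 0.665, -0.0, -0.001]
ft_force: [-0.1, 4.6, -0.4]
opening: 0.0093
```

Call:
apply_moves([
  {"x": 0,"y": -5,"z": 1.8,"ax": 0,"ay": 0,"az": 0,"claw": 3},
  {"x": 0,"y": -10.2,"z": 3.7,"ax": 0,"ay": 0,"az": 0,"claw": 3},
  {"x": 0,"y": -20.1,"z": 7.8,"ax": 0,"ay": 0,"az": 0,"claw": 3},
  {"x": 0,"y": -29.8,"z": 12.4,"ax": 0,"ay": 0,"az": 0,"claw": 3},
  {"x": 0,"y": -39.2,"z": 17.6,"ax": 0,"ay": 0,"az": 0,"claw": 3},
  {"x": 0,"y": -48.4,"z": 23.2,"ax": 0,"ay": 0,"az": 0,"claw": 3},
  {"x": 0,"y": -57.3,"z": 29.2,"ax": 0,"ay": 0,"az": 0,"claw": 3},
  {"x": 0,"y": -65.9,"z": 35.7,"ax": 0,"ay": 0,"az": 0,"claw": 3},
  {"x": 0,"y": -74.1,"z": 42.6,"ax": 0,"ay": 0,"az": 0,"claw": 3},
  {"x": 0,"y": -82,"z": 49.9,"ax": 0,"ay": 0,"az": 0,"claw": 3},
  {"x": 0,"y": -89.5,"z": 57.5,"ax": 0,"ay": 0,"az": 0,"claw": 3},
  {"x": 0,"y": -93,"z": 61.4,"ax": 0,"ay": 0,"az": 0,"claw": 3},
  {"x": 0,"y": -95.5,"z": 64.3,"ax": 0,"ay": 0,"az": 0,"claw": 3},
  {"x": 0,"y": -95.5,"z": 64.3,"ax": 0,"ay": 0,"az": 0,"claw": 3},
  {"x": 0,"y": -95.5,"z": 64.3,"ax": 0,"ay": 0,"az": 0,"claw": 3},
  {"x": 0,"y": -95.5,"z": 64.3,"ax": 0,"ay": 0,"az": 0,"claw": 3},
])

```text
time: 23.7
ee_pos: [0.4569, -0.0907, 0.2145]
eef_rot: [0.747, 0.665, -0.0, 0.0]
ft_force: [0.8, 2.5, -1.3]
opening: 0.009
```

```bash
python3 - <<'E'
from h import *
s=arm.sense(); print(s['time'],s['ee_pos'],s['ft_force'],s['opening'],abs(s['joint_vel']).max())
yaw=np.deg2rad(-6.75); O=np.array([530.4,-99.1])
def fx(P):
    q=P*1000; dx,dy=q[...,0]-O[0],q[...,1]-O[1]
    return np.stack([np.cos(yaw)*dx+np.sin(yaw)*dy,-np.sin(yaw)*dx+np.cos(yaw)*dy,q[...,2]],-1)
print('ee fixture',fx(s['ee_pos']))
for n in ('side','scene'):
    d=look(n); np.savez(n+'11.npz',**d); F=fx(d['P']); a=F[...,0]-90; b=F[...,2]-108; r=np.hypot(a,b); ang=np.pi-np.arctan2(b,a)
    f=(r>40)&(r<175)&(abs(F[...,1])<118)&(ang>.4)&(ang<1.1)
    fr=f&(abs(F[...,1])>95); print(n,f.sum(),fr.sum())
    for lo in(40,70,100,130,150):
        g=fr&(r>lo)&(r<lo+30)
        if g.sum(): print(lo,g.sum(),np.percentile(ang[g],[20,50,80]).round(3))
    if n=='side':
        z=d['P'][...,2]; im=d['image'].astype(int); P=d['P']
        rects(d,(im.min(-1)>120)&(z>.076)&(z<.1)&(P[...,0]>.45)&(P[...,0]<.6)&(P[...,1]>-.2)&(P[...,1]<0),2,'mods')
        rects(d,(im.min(-1)>120)&(z>.018)&(z<.035)&(P[...,1]>.15)&(P[...,1]<.33),2,'tray')
s=arm.sense(); print(s['time'],s['ee_pos'],s['ft_force'],s['opening'])
save(look('side'),'end.png',3,(190,40,380,220))
E
```

```text
23.7 [ 0.45693425 -0.09071091  0.2144782 ] [ 0.82349572  2.53897242 -1.29030201] 0.0089815921228451 0.001432820949337627
ee fixture [-73.94255027  -0.30402911 214.47819838]
side 656 234
40 49 [0.748 0.827 0.859]
70 57 [0.722 0.775 0.799]
100 53 [0.709 0.749 0.767]
130 46 [0.705 0.733 0.748]
150 43 [0.701 0.726 0.743]
mods [266. 171.] 272 ctr [525.6 -56.4] LxW [59.  40.6] yaw -5.9 z 0.0901
mods [283. 156.] 176 ctr [ 515.8 -138.4] LxW [58.3 29.7] yaw -8.7 z 0.0901
tray [177. 242.] 156 ctr [612.5 228.5] LxW [35.9 27.1] yaw 5.6 z 0.0268
scene 4480 838
40 185 [0.787 0.817 0.847]
70 183 [0.751 0.77  0.787]
100 188 [0.736 0.748 0.76 ]
130 186 [0.726 0.737 0.745]
150 156 [0.721 0.731 0.738]
23.8 [ 0.456947   -0.09070613  0.21449316] [ 0.75439472  2.70615886 -1.59000014] 0.009433103988112401
```

View pics/end.png

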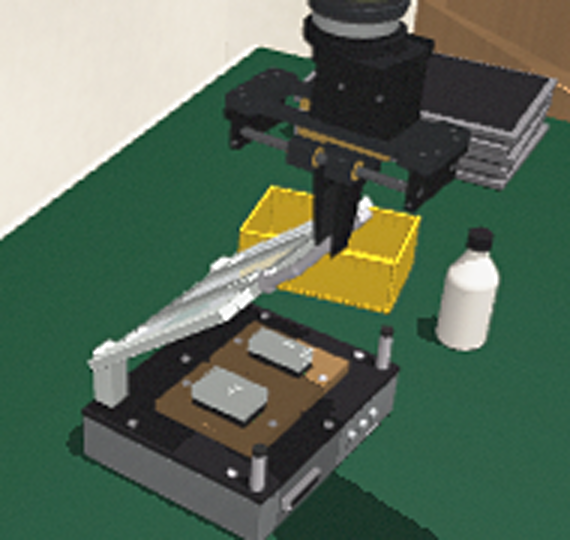

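The picture shows the lid held half-open by its bar with both modules in their nests. The depth fit (angle plus a surface offset over r) puts the lid at about 0.69 rad. It is still, and the forces are small. Handing in.

```bash
python3 -c "
from station import arm
print(arm.finish_job()); s=arm.sense(); print(s['time'],s['ee_pos'],s['opening'],s['ft_force'])"
```

```text
the job is handed in; nothing more can be done
None
the job is handed in; nothing more can be done
```

The wide and narrow modules are in their matching nests and let go. The lid is held by its bar at about 40° above closed, and I handed the job in at about 24 s of the 72 s. The station gives no verdict, so these are my own measurements.

- **Modules:** both centres measured about 0.5 mm from their nest centres. Each underside is about 5.5 mm below the nest's top, level and square within about 0.5°. I measured this from the wrist camera before touching the lid; a coarser side view after the lid came down showed them still in place.
- **Lid:** two cameras put it at about 0.69 rad against the wanted 0.698. That figure comes from a depth fit, since the lid angle can't be read directly. The arm was still, the fingers held the bar with an opening of about 9 mm, and the wrist force was about 3 N.
- **Left alone:** the small module's measured position did not change. I only saw the bin and bottle in the last picture and did not measure them; the screwdriver was not checked at the end. The arm never went near any of the three.

**Disagreements and failed steps:**
- The fingers really end about 23 mm short of the stated TCP. My first grip closed on air above the wide module, and I corrected for this afterwards.
- The wrist camera reads about 1.5 mm off sideways, so I allowed for that too.
- My first move call was refused because its rows left out some keys; nothing moved.

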